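Pin the V-rest to the cam lifter and hold it raised

TASK

Take the headed pin out of its wooden block and push it down through the aligned holes of the lifter's fork and the V-rest's lug until its shoulder sits on the fork. Only then swing the cam lever up, away from its low side, to the point of highest lift (lever standing straight up, neither short of it nor tipped over beyond it) and finish while still holding it there with the gripper, because it springs back when let go. Leave the paste tin and the two short bar offcuts beside the lifter where they are.

Things in the scene. Friction and masses are not known exactly. Their poses are not given: they have to be found in the camera images.
- lifter: Cam lifter bolted to the bench: grey base plate 150x110x12 mm, two cheeks with a level axle, a steel table on top that rises by up to 11 mm. Origin on the bench under the axle, z up; the axle runs along its y axis, 55 mm above the bench. Table: 80 mm wide in y, x from -65 to +80 mm, top 90 mm above the bench at the start. A bridge over its -x end makes the fork.
- fork_mouth (a point): Centre of the fork's hole at the upper face of the upper tine (a 36x76 mm bridge, 8 mm thick, only two 5 mm screw heads on it): x = -42 mm, y = 0, z = 109 mm of the lifter at the start; rises with the table. Below the tine an 11 mm gap with the lug, then the table, 10 mm thick. Hole 15 mm wide, vertical, through all three.
- v_rest_lug (a point): Loose dark steel V-rest (about 0.35 kg) on the lifter's table. This point is the centre of its lug's 15 mm hole, half-way through the 8 mm lug that lies in the fork, all holes aligned. Its V is toward the lifter's +x, begins 50 mm from the hole and is about 36 mm high above the table.
- pin_grip (a point): Loose headed steel pin (about 0.1 kg) standing upright in a wooden block 60x60x40 mm. This point is on its axis, within its cylindrical grip: 18 mm in diameter, from 22 mm below this point to 18 mm above. Under the grip a shoulder 26 mm in diameter, 4 mm thick, then the shank, 12 mm in diameter, 34 mm long, foot rounded, 60 mm below this point.
- pin_shoulder (a point): Centre of the underside of the pin's shoulder, 26 mm below pin_grip and 34 mm above the foot. In the block it rests on the block's top, 40 mm above the bench; seated, it rests on the fork's upper face and coincides with fork_mouth.
- cam_lever (a joint): Cam lever's angle about the axle, rad, 0 to 2.1. At 0 (start) it lies nearly level (0.07 rad up) toward the lifter's -x; growing, it swings up and over toward +x. At 1.50 it stands straight up: highest lift; beyond that the table sinks again; stop at 2.1. A spring drives it back to 0 (0.09 N m at 0, 0.54 N m at 1.5, about 5 N at the grip).
- lever_grip (a point): Middle of the lever's round black grip bar, 16 mm in diameter, parallel to the axle and 100 mm from it, at the lifter's -y side: in the lifter's frame x = -100 cos(a), y = -100, z = 55 + 100 sin(a) mm, a = 0.07 + joint angle. Free length from y = -66 mm (lever arm) to y = -136 mm (end flange 22 mm wide). The bar can turn between the fingers.
- paste_tin: Bystander: round tin with red lid, 69 mm wide, 50 mm high; origin at the centre of its underside.
- offcut_0: Bystander: grey round bar offcut lying on the bench, 13 mm in diameter, 63 mm long along its y axis; origin at the centre of its underside.
- offcut_1: Bystander: dark round bar offcut lying on the bench, 13 mm in diameter, 46 mm long along its y axis; origin at the centre of its underside.
Not all that is in view belongs to the job. There is more than one size of the part that bears pin_grip; the job needs the smallest. Leave any turquoise look-alike of the part that bears v_rest_lug alone.

How it is judged:
By the outcome, as a careful person would: the job done as asked, in the order asked, and still so for the second after the job is handed in, while the arm keeps its last pose, push and grip.
It also fails if it takes over 48 s, if anything falls off the work surface, if the arm or the gripper's body presses on something with over 40 N, if the wrist force passes 120 N, or if a joint passes its speed limit or range.

ROBOT

A 6-joint arm with a two-finger parallel gripper is mounted at the origin on a cart in front of the work surface, level with it; the furniture and walls round the work are solid. World frame = base frame: x ahead of the robot, y to its left, z up, the work surface at z = 0. Lengths are in m, angles in rad, forces in N, time in s.
With the tool pointing down it reaches from about 0.35 to 0.775 m from the base axis. Payload 5.5 kg.
Tool frame: the origin (TCP) lies on the centre line of the jaws, within the pads' length; the fingertips stand 11 mm ahead of it and the grasp point (between the pads) lies 8 mm behind it; z points along the fingers, y is the line along which they close (so a half turn about z gives the same grasp; the last joint's range is limited). The gripper opens to 85 mm and grips with 20 to 120 N. Pads are 22 mm wide; open, the fingers measure 114 mm over their backs; the gripper's body (76 mm by 85 mm) begins 54 mm behind the grasp point. The pads swing forward as they close: fully open they stand 13 mm farther back than shut.
Start: joints at [-0.14, 0.313, 0.046, 1.304, 0, 1.431], TCP at [0.575, -0, 0.242] pointing down, gripper open.
Joint ranges: [-2.76, 2.76], [-0.86, 1.69], [-1.03, 1.26], [-2.2, 2.34], [-1.47, 1.5], [-3.14, 3.14]. Speed limits (rad/s): [2.57, 2.57, 3.14, 3.14, 3.14, 3.14].

INTERFACE

Orientations are given as a unit quaternion [w, x, y, z].
In Python, from workcell import get_state, eyes, env gives the robot as it stands.
- The arm moves only by the shell command python3 -m inch 'ROWS' [OPENING] [FORCE]. ROWS is JSON, one flat list of numbers, 4 for each row, row after row: the shift along the tool's x, y, z in cm, then the turn about the tool's z in rad. A call has exactly 5 rows; each row shifts and turns the commanded pose from where the row before left it, along the tool's axes as they then stand; what a row does not reach is not made up. A row lasts 1/12 s, in which the tool goes at most 41.7 mm and 7.16 degrees, less where a joint would pass 70% of its speed; a pose out of reach is approached as far as the arm can. A call is refused whole if a number of a shift passes 4.17 or a number of a turn 0.125, either way. A call with a gripper value outside its range is refused whole. OPENING is the opening, from -1 (shut) to 1 (fully open), set as the call begins (- or left out, the last holds). The fingers move at their own pace and stop on an object; FORCE is the grip in N (left out, the last holds). Time passes only in rows, so rows that do not move let the fingers close, or fill a call up. It gives the time, the measured TCP pose, the force, the opening and the grip force at its end, in the units of the state.
- get_state(): the state, without advancing time (a new reading comes with each control period).
- eyes.read_camera(name): name is "scene" or "side" or "wrist"; returns the picture (420x560x3 uint8, red, green, blue); there is no depth.
- eyes.camera_info(name): a dict with "fovy" (degrees; the focal length in pixels is half the picture's height over the tangent of half this angle, whatever the lens; pixels are square), "cx", "cy" (the principal point, pixels), "D" ([k1, k2, p1, p2, k3] as OpenCV has them; the pictures are not rectified), "xyz" and "orientation" of the camera in the world. Camera axes: x right, y down, z forward; pixel columns grow to the right and rows downward; lengths in m; the calibration is good to about 2 mm. A picture is of the moment at which its call begins: read the wrist's pose just before it. camera_info takes no time and is no camera call; for the wrist camera it gives the pose at the moment of the call.
- env.hand_in(): hands the job in; it is judged then, once.
The state is a dict: "clock": time; "joint_pos": joint angles; "qvel": joint speeds; "tau": joint torques, N m; "tcp_pos": TCP position; "orientation": TCP orientation; "wrist_force": force on the tool from outside, world axes, zero at the start; "ft_torque": the same for the moment, N m; "finger_gap": finger opening in m; "grip_force": force on a finger pad.
Only numpy, scipy, OpenCV 4.12 (cv2) and the standard library are available. Lean on these libraries where they do the work, as an engineer would, in place of code of your own. Each camera call takes 0.05 s, during which the arm holds its last target. There are 200 camera calls.

## Working session

There is one attempt and no reset: what is moved stays moved. The work goes in short steps, Python scripts to look and compute and a shell command to move; the robot and the scene stay as the last step left them, time stands still between calls to the robot, and variables do not carry over. Pictures are saved under pics/ and viewed, at most 10 in all, crops included, and the job is handed in when it is done.

```bash
ls; mkdir -p pics
cat > h.py <<'E'
import numpy as np, cv2
from workcell import get_state, eyes, env
from scipy.spatial.transform import Rotation as R
def rot(q): return R.from_quat([q[1],q[2],q[3],q[0]]).as_matrix()
def K(i):
    f=210/np.tan(np.radians(i["fovy"])/2); return np.array([[f,0,i["cx"]],[0,f,i["cy"]],[0,0,1]])
def cam(i):
    return K(i),np.array(i["D"],float),rot(i["orientation"]),np.array(i["xyz"])
def ray(i,p):
    k,D,r,t=cam(i); u=cv2.undistortPoints(np.array([[p]],float),k,D)[0,0]; d=r@[u[0],u[1],1]; return t,d/np.linalg.norm(d)
def atz(i,p,z):
    t,d=ray(i,p); return t+d*(z-t[2])/d[2]
def tri(obs):
    A=np.zeros((3,3));b=np.zeros(3);
    for i,p in obs:
        t,d=ray(i,p);M=np.eye(3)-np.outer(d,d);A+=M;b+=M@t
    x=np.linalg.solve(A,b); return x,[round(float(np.linalg.norm(np.cross(x-ray(i,p)[0],ray(i,p)[1])))*1000,1) for i,p in obs]
def proj(i,P):
    k,D,r,t=cam(i); P=np.atleast_2d(P); return cv2.projectPoints((P-t)@r,np.zeros(3),np.zeros(3),k,D)[0][:,0]
def shot(n,f):
    i=eyes.camera_info(n); im=eyes.read_camera(n); cv2.imwrite('pics/'+f+'.png',im[:,:,::-1]); 
    import json; json.dump({k:(v if isinstance(v,(int,float)) else list(map(float,v))) for k,v in i.items()},open('pics/'+f+'.json','w')); return im,i
def load(f):
    import json; return json.load(open('pics/'+f+'.json'))
E
python3 - <<'E'
from h import *
for n in("scene","side","wrist"):
    im,i=shot(n,n+"0"); print(n,i)
a=[cv2.imread(f'pics/{n}0.png') for n in("scene","side")]
print(get_state())
E
```

```text
pics
scene {'fovy': 57.667621772186564, 'cx': 281.3127712522529, 'cy': 209.99772083091284, 'D': array([0.02674485, 0.        , 0.        , 0.        , 0.        ]), 'xyz': array([ 0.07683965, -0.51403504,  0.71489051]), 'orientation': array([-0.37387174,  0.84679237, -0.3438104 ,  0.15797791])}
side {'fovy': 53.10783625086039, 'cx': 277.19635590798725, 'cy': 202.95985470219986, 'D': array([-0.08256007,  0.        ,  0.        ,  0.        ,  0.        ]), 'xyz': array([0.00236205, 0.89417902, 0.70718155]), 'orientation': array([ 0.1353729 , -0.23329968,  0.82846368, -0.49080889])}
wrist {'fovy': 63.176450486503036, 'cx': 274.97419939608983, 'cy': 212.20347267309398, 'D': array([-0.01344709,  0.        ,  0.        ,  0.        ,  0.        ]), 'xyz': array([0.57503036, 0.08382312, 0.37187644]), 'orientation': array([ 1.66135992e-01,  9.86102475e-01, -6.55196671e-04, -5.58307480e-04])}
{'clock': 0.15, 'joint_pos': array([-1.39629917e-01,  3.13805771e-01,  4.52406546e-02,  1.30360599e+00,
        2.77415108e-06,  1.43119556e+00]), 'qvel': array([-0.0003467 , -0.00295223,  0.00331538, -0.00020068,  0.00091324,
        0.00042656]), 'tau': array([ 1.76330479e-03, -4.81067133e+01,  2.98815805e+01,  1.39078675e-02,
       -1.10673584e-04, -5.56924022e-05]), 'tcp_pos': array([5.74630404e-01, 2.59241211e-05, 2.41626590e-01]), 'orientation': array([-5.49803999e-04,  7.07116919e-01,  7.07096309e-01, -4.12579689e-04]), 'wrist_force': array([-0.12202241, -0.07422432,  0.23687555]), 'ft_torque': array([-0.01437678, -0.02960478, -0.00737438]), 'grip_force': 0.0, 'finger_gap': 0.08567759927983339}
```

View pics/scene0.png

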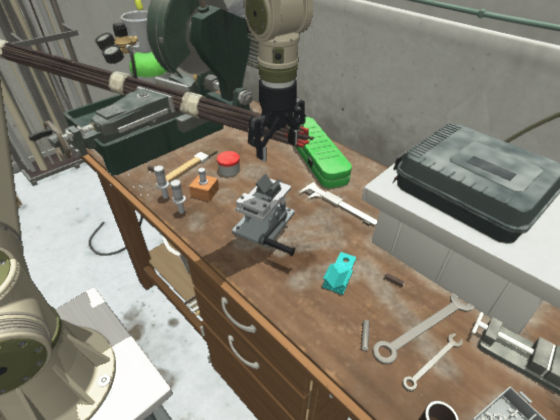

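View pics/side0.png

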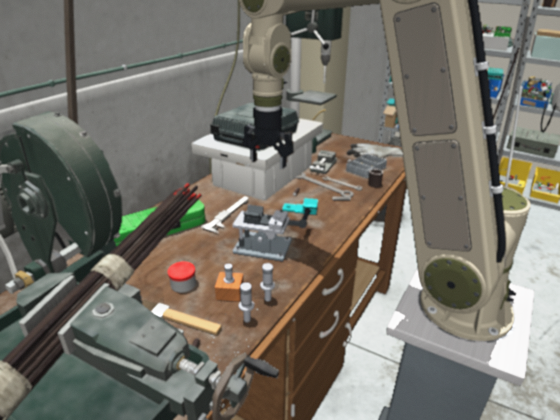

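View pics/wrist0.png

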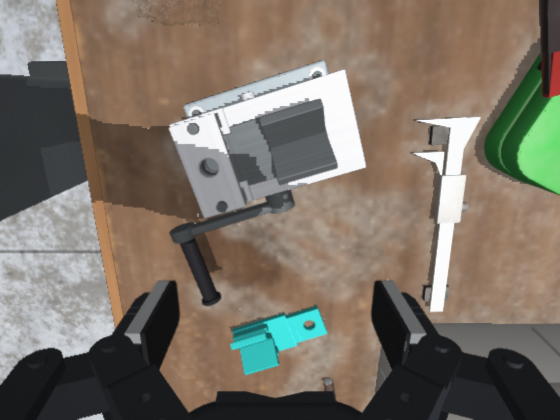

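Scene: pin candidates are (160,175), (178,190) (larger, standing elsewhere) and (202,175) in the orange block; the lifter is at (263,210), with a turquoise V-rest look-alike at (340,272), the tin at (229,163) and offcuts at (394,280) and (365,335). Side: block pin at (228,275), other pins at (268,283) and (247,302). Wrist: fork hole (209,167), screws (193,128)/(222,207), lever bar (188,237)-(211,297). I'll check the pins in a close crop.

Run:
```python
from h import *
a=cv2.imread('pics/scene0.png')[155:225,140:240]; b=cv2.imread('pics/side0.png')[250:335,190:290]
a=cv2.resize(a,None,fx=7,fy=7,interpolation=cv2.INTER_CUBIC)[:,:400*2]
a=cv2.resize(cv2.imread('pics/scene0.png')[155:225,145:215],(400,400),interpolation=cv2.INTER_CUBIC)
b=cv2.resize(cv2.imread('pics/side0.png')[255:325,210:280],(400,400),interpolation=cv2.INTER_CUBIC)
cv2.imwrite('pics/crop1.png',np.hstack([a,b]))
w=load('wrist0')
f=atz(w,(209,167),.109);s1=atz(w,(193,128),.112);s2=atz(w,(222,207),.112)
print(f,s1,s2,np.linalg.norm(s1-s2)); d=s1-s2; print('yaw',np.degrees(np.arctan2(-d[0],d[1])))
e1=atz(w,(183,237),.062);e2=atz(w,(211,299),.062);print(e1,e2)
```

```text
[0.52328137 0.03002072 0.109     ] [0.51383962 0.06000918 0.112     ] [ 0.53221143 -0.00183705  0.112     ] 0.06451727813562799
yaw 16.544375076719305
[ 0.48382527 -0.04942656  0.062     ] [ 0.50696273 -0.1204815   0.062     ]
```

View pics/crop1.png

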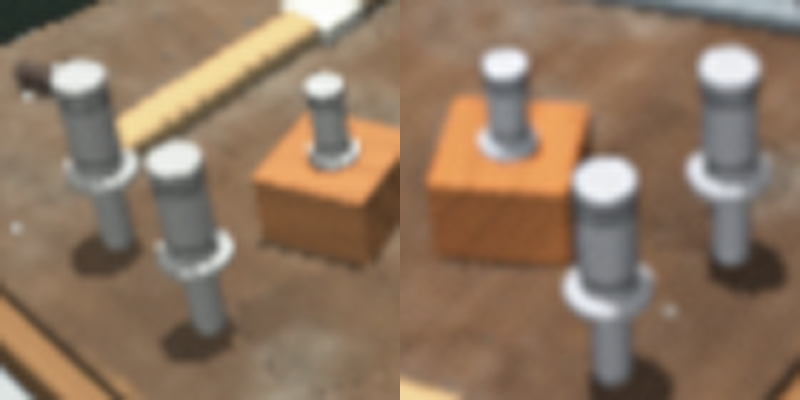

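The crop shows the block pin is clearly slimmer than the other two: top cap at scene (325,83), side (505,63); shoulder at (332,155)/(507,143). That is the one to take.

Run:
```python
from h import *
s,d=load('scene0'),load('side0')
c=lambda x,y,ox,oy:((x+.5)*.175-.5+ox,(y+.5)*.175-.5+oy)
print('top',tri([(s,c(325,83,145,155)),(d,c(105,63,210,255))]))
print('shoulder',tri([(s,c(332,153,145,155)),(d,c(107,143,210,255))]))
# other pins tops
print('p2',tri([(s,c(80,77,145,155)),(d,c(605-400,182,210,255))]))
print('p3',tri([(s,c(174,160,145,155)),(d,c(605-400,182,210,255))]),tri([(s,c(174,160,145,155)),(d,c(730-400,68,210,255))]),tri([(s,c(80,77,145,155)),(d,c(730-400,68,210,255))]))
# block edges dir: scene left bottom edge 
A=[atz(s,c(x,y,145,155),.04)for x,y in((253,183),(367,207),(310,117))];print('block',A)
print('tin',tri([(s,(229,158)),(d,(181,270))]))
```

```text
top (array([0.52839872, 0.25478153, 0.08318639]), [0.9, 0.9])
shoulder (array([0.52790448, 0.25669545, 0.04040052]), [0.1, 0.1])
p2 (array([0.43401338, 0.31441814, 0.10242474]), [0.9, 0.9])
p3 (array([0.45716294, 0.2791634 , 0.06388912]), [2.6, 2.6]) (array([0.43079577, 0.22930359, 0.10303403]), [0.6, 0.6]) (array([0.41042009, 0.26514303, 0.13720509]), [3.7, 3.7])
block [array([0.48582116, 0.26406858, 0.04      ]), array([0.51503041, 0.21037846, 0.04      ]), array([0.53758828, 0.28924556, 0.04      ])]
tin (array([0.6522419 , 0.29260995, 0.04346088]), [0.7, 0.7])
```

```bash
python3 - <<'E'
from h import *
s,d=load('scene0'),load('side0')
for n,a,b in(('end',(303,135),(195,190)),('band',(190,103),(115,262))): print(n,tri([(s,a),(d,b)]))
E
python3 -m inch '[0,0,0,-0.097, 0,0,0,-0.097, 0,0,0,-0.096, 3,0.3,0,0, 3.5,0.4,0,0]' 0.3 40
```

```text
end (array([0.76476143, 0.09579605, 0.16016242]), [4.1, 4.1])
band (array([0.65555238, 0.4663235 , 0.16879898]), [7.7, 7.7])
clock: 0.57
tcp_pos: [0.5634, 0.0631, 0.2417]
orientation: [-0.0, 0.599, 0.801, -0.0]
wrist_force: [0.3, 0.8, 0.8]
finger_gap: 0.0554
grip_force: 0.0
```

```bash
python3 -m inch '[3.6,0.5,0,0, 3.6,0.4,0,0, 3.6,0.4,0,0, 3.2,0.4,0.5,0, 2,0.2,1,0]'; python3 -m inch '[0.9,0.1,1.5,0, 0.5,0.1,1.5,0, 0,0,1,0, 0,0,0,0, 0,0,0,0]'
python3 - <<'E'
from h import *
shot('wrist','w1'); print(get_state()['tcp_pos'])
print(proj(load('w1'),[[.528,.256,.084],[.528,.256,.044],[.528,.256,.04]]))
E
```

```text
clock: 0.98
tcp_pos: [0.5353, 0.2262, 0.2281]
orientation: [0.0, 0.597, 0.803, 0.001]
wrist_force: [0.1, 0.1, 0.4]
finger_gap: 0.0556
grip_force: 0.0
clock: 1.4
tcp_pos: [0.5331, 0.2365, 0.1868]
orientation: [-0.0, 0.598, 0.802, -0.001]
wrist_force: [-0.2, 0.0, 0.5]
finger_gap: 0.0554
grip_force: 0.0
[0.53373417 0.2364522  0.1875934 ]
[[276.08337338 188.93225232]
 [275.98133868 176.00832244]
 [275.97263481 174.90616325]]
```

View pics/w1.png

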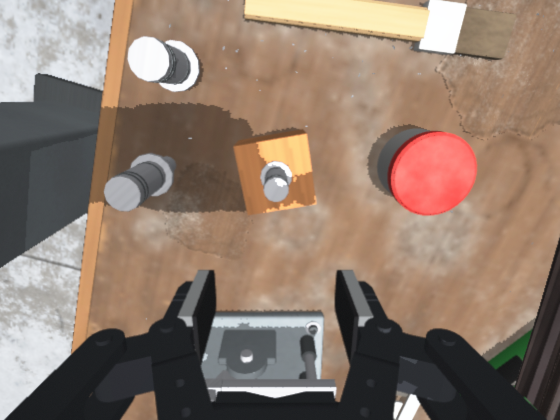

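Wrist view: block pin top at (276,188), shoulder (276,177), matching the projected estimate within 1 px. The large pins are at (150,60) and (124,190), the tin at (432,172).

```bash
python3 -m inch '[2,0,0,0, 0,0,3,0, 0,0,3,0, 0,0,2.5,0, 0,0,1.5,0]'; python3 -m inch '[0,0,1.5,0, 0,0,1.1,0, 0,0,0,0, 0,0,0,0, 0,0,0,0]'
```

```text
clock: 1.87
tcp_pos: [0.5275, 0.2553, 0.0858]
orientation: [-0.0, 0.598, 0.802, -0.001]
wrist_force: [0.6, -1.1, 0.8]
finger_gap: 0.0552
grip_force: 0.0
clock: 2.28
tcp_pos: [0.5289, 0.2562, 0.0627]
orientation: [0.001, 0.598, 0.802, 0.001]
wrist_force: [0.2, -1.1, -0.3]
finger_gap: 0.0556
grip_force: 0.0
```

```bash
python3 -m inch '[0,0,0,0, 0,0,0,0, 0,0,0,0, 0,0,0,0, 0,0,0,0]' -1 60; python3 -m inch '[0,0,0,0, 0,0,0,0, 0,0,0,0, 0,0,0,0, 0,0,0,0]'
```

```text
clock: 2.7
tcp_pos: [0.5284, 0.2564, 0.0623]
orientation: [0.001, 0.597, 0.802, 0.001]
wrist_force: [-0.4, -0.5, 6.2]
finger_gap: 0.0166
grip_force: 58.4
clock: 3.12
tcp_pos: [0.5284, 0.2564, 0.0623]
orientation: [0.001, 0.597, 0.802, 0.001]
wrist_force: [-1.1, -0.8, 6.2]
finger_gap: 0.0161
grip_force: 58.4
```

```bash
python3 -m inch '[0,0,-0.7,0, 0,0,-1,0, 0,0,-1.5,0, 0,0,-2,0, 0,0,-2,0]'; python3 -m inch '[0,0,-2.5,0, 0,0,-2.5,0, 0,0,-2,0, 0,0,-0.5,0, 0,0,0,0]'
python3 - <<'E'
from h import *
shot('wrist','w2');s=get_state(); print(s['tcp_pos'],s['orientation'],s['wrist_force'])
E
```

```text
clock: 3.53
tcp_pos: [0.5272, 0.256, 0.1341]
orientation: [-0.0, 0.597, 0.802, -0.001]
wrist_force: [0.9, -0.1, -1.1]
finger_gap: 0.0167
grip_force: 58.5
clock: 3.95
tcp_pos: [0.5289, 0.2566, 0.2105]
orientation: [0.001, 0.597, 0.802, 0.002]
wrist_force: [0.0, 0.1, -2.5]
finger_gap: 0.0167
grip_force: 58.5
[0.52803277 0.25627155 0.20866544] [3.71319542e-04 5.97495761e-01 8.01871823e-01 5.07162771e-04] [ 0.45535313  0.86694577 -1.03605135]
```

View pics/w2.png

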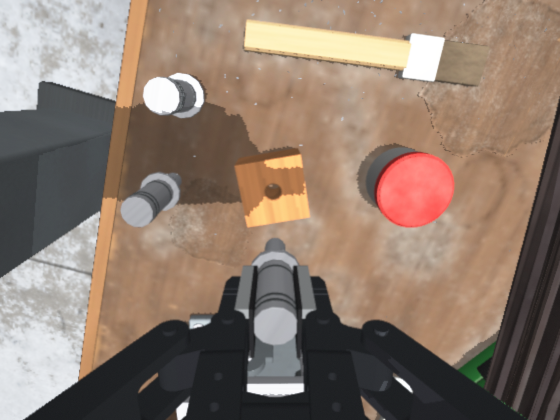

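Pin is lifted clean and upright (top (275,325), foot (275,243)); the empty block is at (273,190).

```bash
python3 -m inch '[-2,-0.5,-1,0, -3.4,-1,-1,0, -3.8,-1.1,-1,0, -3.8,-1.1,-1,0, -3.8,-1.1,0,0]'; python3 -m inch '[-3.6,-1,0,0, -2.6,-0.7,0,0, -1.5,-0.4,0,0, 0,0,0,0, 0,0,0,0]'
python3 - <<'E'
from h import *
shot('wrist','w3');s=get_state(); print(s['tcp_pos'],s['orientation'])
print(proj(load('w3'),[[.5233,.0300,.109],s['tcp_pos']+[0,0,-.0565],[.5138,.06,.112],[.5322,-.0018,.112],[.497,-.083,.062]]))
w=load('w2');t=np.array([.52803277,.25627155,.20866544]);print(proj(w,[t+[0,0,-.0565],t+[0,0,-.0225],t+[0,0,.0215]]))
E
```

```text
clock: 4.42
tcp_pos: [0.5295, 0.0801, 0.2482]
orientation: [-0.0, 0.597, 0.802, -0.0]
wrist_force: [1.5, -0.4, -2.1]
finger_gap: 0.0165
grip_force: 58.6
clock: 4.83
tcp_pos: [0.5308, 0.001, 0.2464]
orientation: [-0.002, 0.598, 0.801, -0.001]
wrist_force: [-0.5, 0.1, -1.4]
finger_gap: 0.0163
grip_force: 58.6
[0.53093426 0.00184055 0.24682495] [-1.32849409e-03  5.97821910e-01  8.01627708e-01 -4.65568167e-04]
[[276.5598363  165.79554355]
 [275.75079159 241.25551984]
 [275.78122119 125.38653996]
 [275.96614172 206.5436682 ]
 [220.30812175 254.58970168]]
[[273.10708109 240.87200054]
 [273.08510237 268.09381583]
 [273.04183197 322.87670803]]
```

View pics/w3.png

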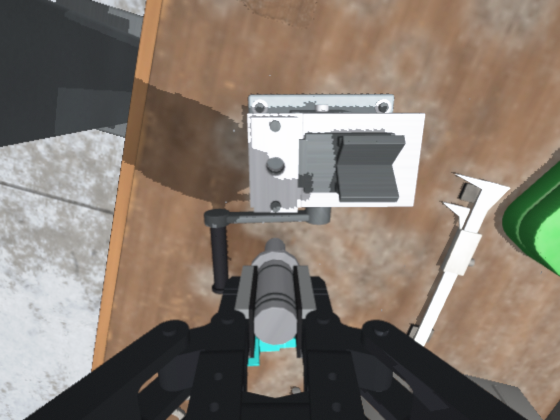

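Wrist view: fork hole at (275,165), screws (275,126)/(275,206), pin foot (275,243), lever bar (217,217)-(219,288). I'll refine the hole from both views.

Run:
```python
from h import *
def blob(f,c,r=16):
    g=cv2.cvtColor(cv2.imread(f'pics/{f}.png'),cv2.COLOR_BGR2GRAY).astype(float); x,y=c
    p=g[y-r:y+r+1,x-r:x+r+1]; t,m=cv2.threshold(p.astype(np.uint8),0,255,cv2.THRESH_BINARY_INV|cv2.THRESH_OTSU)
    n,l,s,ce=cv2.connectedComponentsWithStats(m); k=l[r,r]; 
    return (ce[k][0]+x-r,ce[k][1]+y-r),s[k],t
for f,c in(('wrist0',(209,167)),('w3',(275,165))): print(f,blob(f,c,11))
a=blob('wrist0',(209,167),11)[0];b=blob('w3',(275,165),11)[0]
print('tri',tri([(load('wrist0'),a),(load('w3'),b)]),atz(load('wrist0'),a,.109),atz(load('w3'),b,.109))
w=load('w3');
s1=atz(w,(275,126),.112);s2=atz(w,(275.5,206),.112);d=s1-s2;print('mid',(s1+s2)/2,np.degrees(np.arctan2(-d[0],d[1])))
g=cv2.cvtColor(cv2.imread('pics/w3.png'),cv2.COLOR_BGR2GRAY)
print(g[155:177,264:288])
print(g[238:248,262:290])
```

```text
wrist0 ((np.float64(206.4866310160428), np.float64(168.951871657754)), array([  1,   3,  19,  18, 187], dtype=int32), 108.0)
w3 ((np.float64(272.8253968253968), np.float64(166.12433862433863)), array([  0,   0,  21,  23, 378], dtype=int32), 185.0)
tri (array([0.5206761 , 0.02816419, 0.10638087]), [0.2, 0.2]) [0.52121672 0.02848115 0.109     ] [0.5205328  0.02890925 0.109     ]
mid [0.52253234 0.02896994 0.112     ] 16.771313362122555
[[167 168 169 184 233 252 254 253 253 253 253 253 253 253 254 254 254 254
  254 254 254 254 254 254]
 [167 168 168 169 189 243 253 252 250 249 246 241 245 248 250 252 253 254
  254 254 254 254 254 254]
 [167 168 167 167 177 231 244 234 219 198 185 165 171 176 198 231 248 253
  254 254 254 254 254 254]
 [167 167 167 165 163 183 179 160 155 142 134 130 131 137 153 161 195 241
  252 254 254 254 254 254]
 [166 168 165 156 140 135 134 132 130 129 128 126 126 128 130 132 147 185
  231 251 254 254 254 254]
 [167 166 159 142 130 129 129 129 129 128 127 127 127 127 128 128 132 147
  185 239 253 254 254 254]
 [167 164 151 135 130 130 130 130 129 128 128 127 127 12
[... 2031 characters left out ...]
 96  98  99 100  97  92  93  96  99 102 103 104 106 105 105 104 103 101
   99  98 100 113 123 124 120 115 114 116]
 [ 95  96  97  95  91  90  93  97 100 102 104 105 106 105 106 104 103 101
   99  98  98 104 113 119 118 113 113 116]
 [ 93  95  95  92  88  89  94  97 100 103 104 106 106 106 106 105 103 101
   99  99  97  97 101 113 116 112 113 116]
 [ 93  93  93  89  87  90  94  98 101 103 105 105 106 105 106 106 103 101
  100  99  98  95  98 111 117 115 116 118]
 [ 93  92  90  87  87  90  95  98 101 103 105 105 106 105 106 106 104 101
  100  99  98  96  97 113 123 123 123 123]
 [ 95  94  90  85  87  92  96  98 101 103 105 106 105 105 106 105 104 102
   99  98  97  95  94 115 131 131 130 129]]
```

Run:
```python
from h import *
w=load('w3');print('hole',atz(w,(275.0,166.0),.109),'tri',tri([(load('wrist0'),(209.3,166.8)),(w,(275,166))]))
print(proj(load('w2'),[[.5284,.2564,.04]]), 'px/mm',proj(w,[[.5233,.03,.109],[.5243,.03,.109]]))
g=cv2.cvtColor(cv2.imread('pics/w2.png'),cv2.COLOR_BGR2GRAY); print(g[179:203,262:286])
# mode: foot tip row in w3 vs model of rounded foot r=6
s=np.array([0.53093426,0.00184055,0.24682495]);th=np.linspace(0,6.28,73)
for h,r in((-.0565,.003),(-.0555,.0045),(-.0525,.006),(-.05,.006)):
    P=s+np.c_[r*np.cos(th),r*np.sin(th),0*th+h];q=proj(w,P);print(h,q.min(0),q.max(0))
```

```text
hole [0.52215961 0.02949283 0.109     ] tri (array([0.52244555, 0.02873884, 0.10347877]), [0.3, 0.3])
[[273.5740296  190.80096934]] px/mm [[276.5598363  165.79554355]
 [277.76838223 166.14808399]]
[[124 123 123 127 131 133 135 135 135 134 132 132 133 135 136 136 136 135
  134 131 129 126 127 126]
 [124 122 123 126 130 133 135 135 134 134 132 132 133 135 137 135 136 136
  134 132 130 127 127 127]
 [124 123 123 125 130 133 134 135 135 134 132 131 132 134 135 137 136 134
  134 132 130 127 127 127]
 [124 123 122 125 129 132 133 134 132 129 127 126 128 131 135 136 135 135
  134 133 131 128 126 127]
 [125 123 121 124 127 130 129 128 121 115 111 110 113 120 126 131 134 135
  135 133 131 129 127 127]
 [124 123 121 123 125 124 121 119 118 115 106  95  95  97 102 113 124 132
  134 133 131 129 127 126]
 [125 123 121 120 116 108 107 125 138 137 118  94  91  91  92  96 107 121
  130 133 131 130 128 127]
 [126 123 121 114 102  93  92 110 126 126 109  93  90  90  89  90  92 103
  120 130 132 130 128 127]
 [126 124 119 106  90  84  85  88  91  92  91  89  89  89  89  85  81  86
  104 124 131 130 128
[... 1075 characters left out ...]
18 137 155 185
  207 213 214 213 211 209]
 [157 189 203 202 199 190 179 170 152 132 127 131 137 147 167 183 194 207
  213 214 214 213 211 209]
 [181 203 205 204 201 196 195 194 190 178 178 186 187 188 194 204 210 213
  214 214 214 213 211 209]
 [194 206 206 204 201 198 198 201 204 204 204 206 205 207 209 210 211 214
  214 214 214 213 211 210]
 [210 208 206 204 201 198 198 198 201 204 208 211 211 210 210 209 211 213
  214 214 214 213 212 210]]
-0.0565 [270.71700147 236.61604988] [280.78381061 245.84992744]
-0.0555 [268.16470829 234.93750674] [283.33530488 248.84320369]
-0.0525 [265.49247272 234.56335931] [286.00681514 253.32638082]
-0.05 [265.37014626 236.26019341] [286.1298863  255.21160024]
```

Run:
```python
from h import *
g=cv2.cvtColor(cv2.imread('pics/w3.png'),cv2.COLOR_BGR2GRAY)
print('col275 rows228-345',g[228:345,272:279].mean(1).astype(int))
for r in (250,262,300,325): print(r,g[r,240:312])
w=load('w3');s=np.array([0.53093426,0.00184055,0.24682495]);th=np.linspace(0,6.28,73)
for n,h,r in(('sh under',-.0225,.013),('sh top',-.0185,.013),('top',.0215,.009)):
    q=proj(w,s+np.c_[r*np.cos(th),r*np.sin(th),0*th+h]);print(n,q.min(0),q.max(0))
```

```text
col275 rows228-345 [134 129 125 120 117 115 115 116 116 114 107 104 104 104 104 104 105 105
 105 105 105 105 110 127 157 172 174 174 174 174 171 150 113 108 108 104
  85  66  87 106 108 109 109 108 109 109 109 109 109 109 109 109 109 109
 109 109 109 109 109 109 109 109 109 103  84  59  74  98 107  95  66  59
  82 104 109 109 109 110 118 149 174 174 174 173 173 173 173 172 172 172
 171 171 170 170 170 169 168 168 167 167 166 166 166 166 165 165 166 166
 166 166 166 166 166 166 166 168 176]
250 [101 102 102 103 103 104 104 102 102 102 101 103 103 105 104 103 103 102
 100  98  97  97  97  95  90  90  93  97 101 104 108 111 112 111 110 109
 109 110 110 109 108 108 111 113 107 118 134 140 140 140 138 138 137 138
 142 147 152 156 158 156 154 151 150 150 149 147 146 145 144 143 144 145]
262 [108 107 105 104 101 101 103 106 109 109 107 103 106 130 158 172 174 173
 172 171 171 170 167 153 127 109 106 104 103 105 105 106 106 107 109 110
 109 109 109 109 109 109 107 107 118 137 154 164 169 170 171 171 171 170
 170 167 145 115 113 124 132 137 141 143 145 146 149 152 154 156 158 159]
300 [108 109 109 109 108 109 108 108 105  79  37  26  25  24  25  47  65  63
  62  75  87  97  95  90  79  65  57  58  61  65  71  79  84  86  84  82
  81  81  78  73  70  67  67  63  59  62  71  82  90  93  90  80  67  70
  68  42  24  25  26  26  38  83 106 109 109 109 109 109 109 109 109 109]
325 [ 29  31  31  30  31  29  29  28  30  38  44  43  42  63 130 167 172 172
 171 172 173 173 173 174 174 174 174 172 172 172 172 171 171 170 170 168
 167 166 166 166 165 167 167 168 168 168 168 168 168 169 169 169 170 169
 169 165 124  60  42  44  44  38  30  28  29  28  30  31  30  30  30  31]
sh under [249.85042893 245.15931757] [301.65463832 291.30117207]
sh top [249.26786786 248.65181339] [302.23952779 295.62934343]
top [252.11085944 304.41197664] [299.41787959 343.93133991]
```

```bash
python3 -m inch '[1.5,0,0,0, 1.5,0,1,0, 0,0,2,0, 0,0,2,0, 0,0,1.5,0]'; python3 -m inch '[0,0,0.5,0, 0,0,0,0, 0,0,0,0, 0,0,0,0, 0,0,0,0]'
python3 - <<'E'
from h import *
shot('wrist','w4');s=get_state(); print(s['tcp_pos'],s['orientation'])
w=load('w4');th=np.linspace(0,6.28,73);t=s['tcp_pos']
for n,c,r in(('hole',[.5222,.0295,.109],.0075),('foot3',t+[0,0,-.0525],.006)):
    q=proj(w,np.array(c)+np.c_[r*np.cos(th),r*np.sin(th),0*th]);print(n,q.min(0),q.max(0))
im=cv2.imread('pics/w4.png')[190:270,225:325];cv2.imwrite('pics/w4c.png',cv2.resize(im,None,fx=7,fy=7,interpolation=cv2.INTER_CUBIC))
E
```

```text
clock: 5.3
tcp_pos: [0.5221, 0.0325, 0.1813]
orientation: [-0.001, 0.596, 0.803, -0.0]
wrist_force: [1.7, -0.0, -0.8]
finger_gap: 0.0165
grip_force: 58.6
clock: 5.72
tcp_pos: [0.524, 0.0306, 0.1794]
orientation: [0.001, 0.597, 0.802, 0.001]
wrist_force: [0.6, 0.4, -1.4]
finger_gap: 0.0164
grip_force: 58.6
[0.52390502 0.03045628 0.17937932] [8.60749104e-04 5.97472746e-01 8.01888574e-01 5.40650336e-04]
hole [259.81345142 222.68577705] [283.37722141 244.45010796]
foot3 [264.41836159 235.41525518] [284.86797257 254.08249345]
```

View pics/w4c.png

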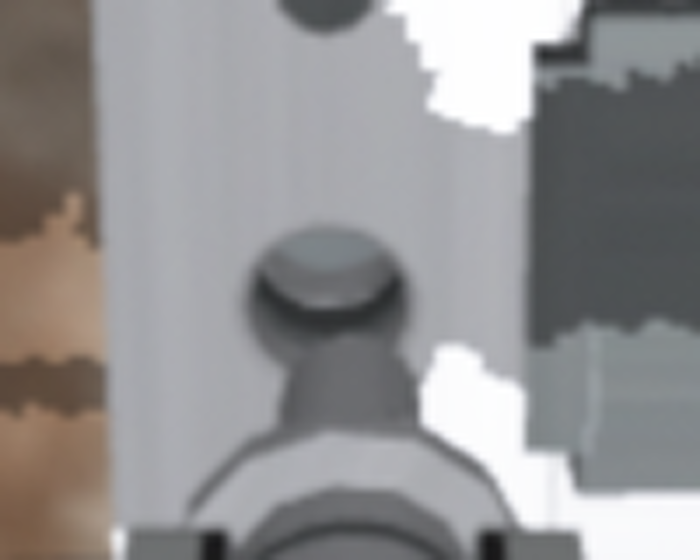

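Crop: hole centre ≈ (271.8,233) px, shank centre x ≈ 275.0, foot edge row ≈ 237.6. So shift about −1.9 mm in tool y and +1.4 mm in tool x.

```bash
python3 -m inch '[0.14,-0.19,0,0, 0,0,0,0, 0,0,0.5,0, 0,0,0.5,0, 0,0,0,0]'; python3 -m inch '[0,0,0.3,0, 0,0,0.3,0, 0,0,0.3,0, 0,0,0,0, 0,0,0,0]'
python3 -c "
from h import *
shot('wrist','w5')"
```

```text
clock: 6.18
tcp_pos: [0.5202, 0.0312, 0.167]
orientation: [-0.001, 0.598, 0.802, -0.0]
wrist_force: [-0.7, 0.6, -1.7]
finger_gap: 0.0166
grip_force: 58.6
clock: 6.6
tcp_pos: [0.5208, 0.0312, 0.159]
orientation: [-0.0, 0.598, 0.802, -0.0]
wrist_force: [0.4, -1.5, -0.9]
finger_gap: 0.0167
grip_force: 58.6
```

No contact force with the foot 6 mm below the fork face, so it is in the hole. Continuing down.

```bash
python3 -m inch '[0,0,0.4,0, 0,0,0.4,0, 0,0,0.4,0, 0,0,0,0, 0,0,0,0]'; python3 -m inch '[0,0,0.4,0, 0,0,0.4,0, 0,0,0.3,0, 0,0,0,0, 0,0,0,0]'
```

```text
clock: 7.07
tcp_pos: [0.5206, 0.0312, 0.1468]
orientation: [-0.0, 0.598, 0.802, -0.0]
wrist_force: [-0.1, -0.9, -1.0]
finger_gap: 0.0164
grip_force: 58.6
clock: 7.48
tcp_pos: [0.5207, 0.0311, 0.136]
orientation: [-0.0, 0.598, 0.802, -0.0]
wrist_force: [-0.3, 0.4, -2.4]
finger_gap: 0.0161
grip_force: 58.6
```

```bash
python3 -m inch '[0,0,0.2,0, 0,0,0.15,0, 0,0,0,0, 0,0,0,0, 0,0,0,0]'; python3 -m inch '[0,0,0.15,0, 0,0,0,0, 0,0,0,0, 0,0,0,0, 0,0,0,0]'
```

```text
clock: 7.9
tcp_pos: [0.5209, 0.0312, 0.1328]
orientation: [0.0, 0.598, 0.802, -0.0]
wrist_force: [0.0, -1.3, -1.5]
finger_gap: 0.0167
grip_force: 58.6
clock: 8.32
tcp_pos: [0.521, 0.0312, 0.1314]
orientation: [0.0, 0.598, 0.802, 0.0]
wrist_force: [-0.4, -1.4, -0.6]
finger_gap: 0.0166
grip_force: 58.7
```

```bash
python3 -m inch '[0,0,0.1,0, 0,0,0,0, 0,0,0,0, 0,0,0,0, 0,0,0,0]'; python3 -m inch '[0,0,0.1,0, 0,0,0,0, 0,0,0,0, 0,0,0,0, 0,0,0,0]'
```

```text
clock: 8.73
tcp_pos: [0.5211, 0.0312, 0.1313]
orientation: [0.0, 0.598, 0.802, 0.0]
wrist_force: [-1.9, -0.2, 6.1]
finger_gap: 0.0162
grip_force: 59.3
clock: 9.15
tcp_pos: [0.5211, 0.0312, 0.1312]
orientation: [0.001, 0.597, 0.802, 0.0]
wrist_force: [-4.0, -0.4, 11.7]
finger_gap: 0.0162
grip_force: 59.9
```

Shoulder seated: contact force rises at TCP z 0.1313 (predicted 0.1315). Release.

```bash
python3 -m inch '[0,0,-0.1,0, 0,0,0,0, 0,0,0,0, 0,0,0,0, 0,0,0,0]' -0.05; python3 -m inch '[0,0,-0.5,0, 0,0,-1.5,0, 0,0,-2,0, 0,0,-2.5,0, 0,0,-2.5,0]';python3 -m inch '[0,0,-1,0, -2,0,0,0, -2,0,0,0, 0,0,0,0, 0,0,0,0]'
python3 - <<'E'
from h import *
shot('wrist','w6');s=get_state(); print(s['tcp_pos'],s['orientation'])
w=load('w6');print(proj(w,[[.522,.030,.153],[.522,.030,.109],[.4966,-.082,.062]]))
E
```

```text
clock: 9.57
tcp_pos: [0.5208, 0.0313, 0.13]
orientation: [-0.0, 0.598, 0.802, -0.0]
wrist_force: [-0.3, 0.3, 0.2]
finger_gap: 0.0407
grip_force: 0.0
clock: 9.98
tcp_pos: [0.5204, 0.0313, 0.2211]
orientation: [-0.001, 0.598, 0.802, -0.0]
wrist_force: [0.5, 0.2, -0.5]
finger_gap: 0.0406
grip_force: 0.0
clock: 10.4
tcp_pos: [0.5323, -0.0077, 0.2298]
orientation: [-0.0, 0.598, 0.801, -0.0]
wrist_force: [-0.6, 0.5, -0.5]
finger_gap: 0.0407
grip_force: 0.0
[ 0.53201319 -0.00712118  0.22974756] [-6.06731046e-04  5.97877793e-01  8.01587028e-01 -1.15207797e-04]
[[276.2113284  170.47952991]
 [275.99474026 157.84091468]
 [217.63571453 252.83186356]]
```

View pics/w6.png

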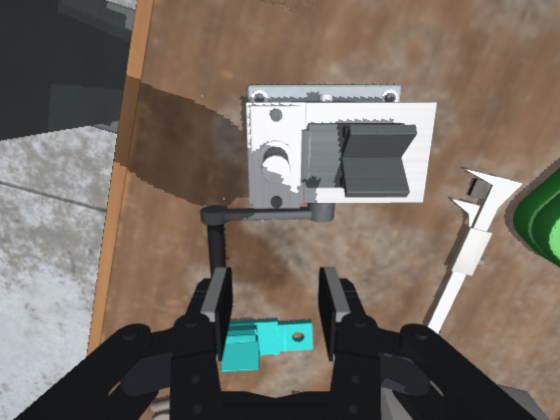

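Wrist view: pin seated with its head at (275,165) over the fork; lever bar at x≈217, rows 215–270, as projected. Moving to the lever.

```bash
python3 -m inch '[-2,-1.9,0,0, -2.2,-2,0,0, -2,-1.8,1,0, 0,0,3,0, 0,0,3.5,0]' 0.2; python3 -m inch '[0,0,3.5,0, 0,0,3,0, 0,0,1,0, 0,0,0,0, 0,0,0,0]'
python3 - <<'E'
from h import *
shot('wrist','w7');s=get_state();t=s['tcp_pos']; print(t)
O=np.array([.5623,.0418]);y=np.radians(16.5);ex=np.array([np.cos(y),np.sin(y)]);ey=np.array([-ex[1],ex[0]])
d=np.array([.4951,-.0824])-t[:2]; print('dx,dy,dz tool cm',d@ey*100,d@ex*100,(t[2]-.054)*100)
w=load('w7');L=lambda x,yy,z:[*(O+x*ex+yy*ey),z]
print(proj(w,[L(-.0998,-.066,.062),L(-.0998,-.075,.062),L(-.0998,-.1,.062)]))
g=cv2.cvtColor(cv2.imread('pics/w7.png'),cv2.COLOR_BGR2GRAY)
for r in range(170,290,12): print(r,g[r,225:325:2])
E
```

```text
clock: 10.87
tcp_pos: [0.4965, -0.0838, 0.1565]
orientation: [0.002, 0.598, 0.801, 0.001]
wrist_force: [1.0, -0.2, -0.3]
finger_gap: 0.0514
grip_force: 0.0
clock: 11.28
tcp_pos: [0.4955, -0.0823, 0.0807]
orientation: [-0.0, 0.597, 0.802, -0.0]
wrist_force: [-0.4, 0.2, 0.0]
finger_gap: 0.0512
grip_force: 0.0
[ 0.49657829 -0.08275214  0.08174014]
dx,dy,dz tool cm 0.07574961994211295 -0.13173968183178747 2.774013512469865
[[273.99766411 207.98111799]
 [273.99151602 226.19478144]
 [273.97592562 273.41433656]]
170 [ 67  67  67  67  67  68  68  68  68  69  69  70  72  70  70  70  71  71
  69  68  66  65  66  65  66  65  64  63  62  63  66  80  68  67  67  78
  86  78  69  68  68  71  82  78  81  83  86 106  90  87]
182 [ 68  68  67  67  67  66  66  66  69  72  76  79  80  76  67  47  43  42
  42  41  42  42  42  42  42  43  40  41  43  42  42  41  42  45  49  65
  85  97  98  99 101 104 106 107 110 112 115 116 117 118]
194 [ 66  65  65  65  66  67  67  70  73  76  76  51  53  67  74  79  85  91
  94  97 100 103 105 108 112 116 117 117 116 115 114 111 108 104 100  93
  88  85  87  88  89  8
[... 590 characters left out ...]
 61 61 61 62 62 60 57 53 18 18 20 23 23 24 24
 25 27 25 25 25 23 23 22 20 34 63 87 86 86 88 88 89 90 91 90 89 87 87 88
 91 93]
254 [67 69 69 69 68 68 67 65 63 60 59 56 53 52 51 50 48 23 18 21 24 23 23 24
 26 28 25 25 25 23 23 21 18 66 90 89 90 89 90 91 93 94 92 90 88 89 90 92
 91 90]
266 [ 66  66  65  65  66  65  66  81  92 102 100 100  93  63  60  59  56  29
  19  22  23  25  24  26  27  27  26  26  25  23  23  22  20  72  95  93
  92  91  91  90  90  89  89  89  91  92  92  91  91  91]
278 [ 74  83  96 108 110 112 109 108 108 106 104  81  66  69  99  84  78  40
  18  20  23  25  25  25  27  28  26  25  25  23  23  22  20  76  97  95
  94  92  90  89  89  90  93  94  94  93  91  89  89  87]
```

```bash
python3 -m inch '[0,-0.05,1.4,0, 0,0,1,0, 0,0,0.35,0, 0,0,0,0, 0,0,0,0]'; python3 -m inch '[0,0,0,0, 0,0,0,0, 0,0,0,0, 0,0,0,0, 0,0,0,0]' -1 40;  python3 -m inch '[0,0,0,0, 0,0,0,0, 0,0,0,0, 0,0,0,0, 0,0,0,0]'
```

```text
clock: 11.75
tcp_pos: [0.4953, -0.083, 0.0534]
orientation: [0.0, 0.597, 0.802, 0.0]
wrist_force: [-0.1, 0.6, 0.3]
finger_gap: 0.0513
grip_force: 0.0
clock: 12.17
tcp_pos: [0.4956, -0.083, 0.0533]
orientation: [0.001, 0.597, 0.802, 0.0]
wrist_force: [0.1, -0.1, 2.2]
finger_gap: 0.0144
grip_force: 39.0
clock: 12.58
tcp_pos: [0.4955, -0.0831, 0.0531]
orientation: [0.0, 0.597, 0.802, 0.0]
wrist_force: [1.5, 0.3, 4.3]
finger_gap: 0.0146
grip_force: 39.2
```

```bash
python3 -m inch '[0,0.12,-0.99,0, 0,0.22,-0.98,0, 0,0.31,-0.95,0, 0,0.41,-0.91,0, 0,0.50,-0.87,0]'; python3 -m inch '[0,0.58,-0.81,0, 0,0.66,-0.75,0, 0,0.73,-0.68,0, 0,0.80,-0.61,0, 0,0.85,-0.52,0]'; python3 -m inch '[0,0.90,-0.44,0, 0,0.94,-0.34,0, 0,0.97,-0.25,0, 0,0.49,-0.08,0, 0,0,0,0]'
python3 - <<'E'
from h import *
t=get_state()['tcp_pos'];O=np.array([.5623,.0418]);y=np.radians(16.5);ex=np.array([np.cos(y),np.sin(y)]);ey=np.array([-ex[1],ex[0]])
print((t[:2]-O)@ex,(t[:2]-O)@ey,t[2]+.008)
E
```

```text
clock: 13.0
tcp_pos: [0.5077, -0.0793, 0.0991]
orientation: [-0.002, 0.598, 0.802, -0.003]
wrist_force: [-3.0, -5.6, -7.2]
finger_gap: 0.0145
grip_force: 39.0
clock: 13.42
tcp_pos: [0.5356, -0.071, 0.1341]
orientation: [-0.005, 0.599, 0.801, -0.009]
wrist_force: [-28.8, -14.6, 27.6]
finger_gap: 0.0142
grip_force: 40.7
clock: 13.83
tcp_pos: [0.5752, -0.0591, 0.148]
orientation: [0.0, 0.598, 0.802, -0.001]
wrist_force: [-10.4, -2.1, 19.4]
finger_gap: 0.0146
grip_force: 42.8
-0.016328718527321012 -0.1004006831984086 0.155971234317359
```

```bash
python3 -m inch '[0,0.4,-0.15,0, 0,0.4,-0.05,0, 0,0.4,-0.03,0, 0,0.2,0,0, 0,0,0,0]'; python3 -m inch '[0,0,0,0, 0,0,0,0, 0,0,0,0, 0,0,0,0, 0,0,0,0]'
python3 - <<'E'
from h import *
t=get_state()['tcp_pos'];O=np.array([.5623,.0418]);y=np.radians(16.5);ex=np.array([np.cos(y),np.sin(y)]);ey=np.array([-ex[1],ex[0]])
print((t[:2]-O)@ex,(t[:2]-O)@ey,t[2]+.008)
shot('scene','s8');shot('side','d8');shot('wrist','w8')
a=cv2.imread('pics/s8.png')[150:270,200:320];b=cv2.imread('pics/d8.png')[180:280,210:310];c=cv2.imread('pics/w8.png')
L=lambda x,yy,z:[*(O+x*ex+yy*ey),z]
P=[L(0,-.061,.055),L(0,-.061,.155),L(0,-.136,.155)]
for n in('s8','d8','w8'): print(n,proj(load(n),P).round(1).tolist())
m=lambda p:cv2.resize(p,(400,400),interpolation=cv2.INTER_CUBIC)
cv2.imwrite('pics/m8.png',np.hstack([m(a),m(c[60:340,140:420])]))
E
```

```text
clock: 14.25
tcp_pos: [0.5872, -0.0554, 0.1487]
orientation: [-0.001, 0.598, 0.802, -0.002]
wrist_force: [-10.4, -3.4, 12.7]
finger_gap: 0.0146
grip_force: 42.8
clock: 14.67
tcp_pos: [0.587, -0.0555, 0.1487]
orientation: [-0.001, 0.598, 0.802, -0.002]
wrist_force: [-9.5, -3.9, 13.2]
finger_gap: 0.0147
grip_force: 42.8
-0.003951817372597016 -0.10028932458522104 0.15673779841597263
s8 [[282.7, 216.1], [283.3, 185.1], [312.0, 195.2]]
d8 [[269.5, 220.4], [269.3, 190.7], [276.0, 179.8]]
w8 [[281.6, 164.5], [285.2, 215.6], [283.6, 369.3]]
```

View pics/m8.png

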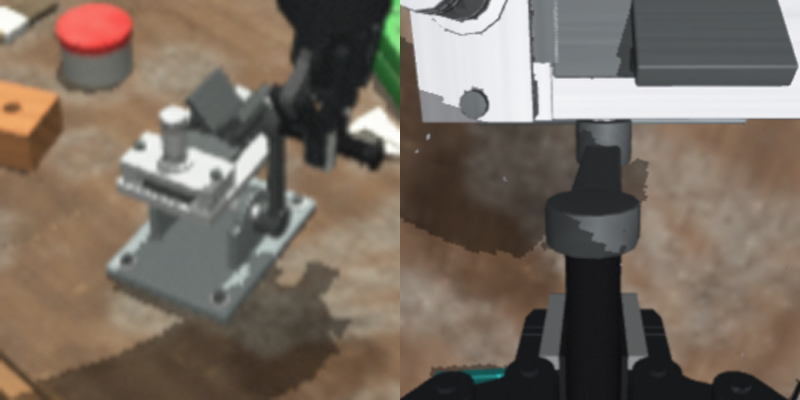

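The crop shows the lever just short of vertical (arm end at column 275 vs 285 expected upright; hub at 282), and the pin still seated. About 4.5 mm more is needed.

```bash
python3 -m inch '[0,0.2,-0.05,0, 0,0.25,0,0, 0,0,0,0, 0,0,0,0, 0,0,0,0]'; python3 -m inch '[0,0,0,0, 0,0,0,0, 0,0,0,0, 0,0,0,0, 0,0,0,0]'
python3 - <<'E'
from h import *
t=get_state()['tcp_pos'];O=np.array([.5623,.0418]);y=np.radians(16.5);ex=np.array([np.cos(y),np.sin(y)]);ey=np.array([-ex[1],ex[0]])
print((t[:2]-O)@ex,(t[:2]-O)@ey,t[2]+.008)
shot('wrist','w9');L=lambda x,yy,z:[*(O+x*ex+yy*ey),z]
print(proj(load('w9'),[L(0,-.061,.055),L(0,-.061,.063),L(0,-.061,.155),L(0,-.076,.155),L(0,-.08,.163)]).round(1).tolist())
g=cv2.cvtColor(cv2.imread('pics/w9.png'),cv2.COLOR_BGR2GRAY)
for r in range(145,262,6): print(r,g[r,230:330:2])
E
```

```text
clock: 15.23
tcp_pos: [0.5916, -0.054, 0.1487]
orientation: [-0.001, 0.598, 0.802, -0.002]
wrist_force: [-7.2, -3.6, 8.5]
finger_gap: 0.0147
grip_force: 42.5
clock: 15.65
tcp_pos: [0.5916, -0.054, 0.1487]
orientation: [-0.001, 0.598, 0.802, -0.002]
wrist_force: [-6.4, -3.5, 8.3]
finger_gap: 0.0146
grip_force: 42.5
0.0009150038014935948 -0.10022560480480185 0.15671715465538408
[[274.1, 164.7], [274.1, 167.2], [272.6, 215.8], [272.7, 251.0], [272.5, 269.6]]
145 [ 93  93  92  91  88  88  89  88  87  87  88  87  87  52  50  53  52  50
  49  62  73  62  64  90  83  64  59  54  57  59  63  65 111 143 143 143
 142 143 143 143 142 142 142 142 142 142 143 143 143 142]
151 [ 73  75  80  83  84  83  83  84  87  90  93  92  89  49  46  53  68  80
  92  97  97  97 108 119 122 117 112 106 100  92  85  75  85 121 119 119
 121 123 125 125 125 124 122 121 122 124 125 125 124 124]
157 [ 73  80  88  92  89  85  82  83  84  86  89  92  91  49  47  52  55  58
  60  62  63  65  67 105 121 116 109 101  96  91  83  73 108 136 133 129
 127 131 135 138 134 128 123 125 128 129 128 129 127 125]
163 [ 81  85  90
[... 2819 characters left out ...]
20  57 123 126 130
 130 129 127 126 129 134 135 138 138 136 134 133 130 127]
247 [ 86  87  87  88  89  93 102 114 125 128 130 128 108  25  17  19  21  21
  22  24  24  24  24  25  26  24  24  23  22  22  21  18  56 119 123 127
 127 125 124 126 130 132 133 134 133 130 127 127 129 131]
253 [ 88  87  85  83  81  82  83  89 101 114 120 124 124  34  17  19  21  22
  21  22  24  24  25  24  24  24  24  23  22  22  20  19  63 117 118 118
 118 121 121 124 126 132 137 138 136 134 134 132 132 136]
259 [ 76  76  77  76  79  83  86  90  94  99 104 110 112  39  19  19  21  21
  22  24  24  23  24  24  25  24  25  23  22  20  20  18  76 122 121 117
 116 114 114 118 122 128 133 136 139 138 136 135 133 131]
```

Measured 0.8 mm (0.008 rad) past upright; a small trim back.

```bash
python3 -m inch '[0,-0.07,0,0, 0,0,0,0, 0,0,0,0, 0,0,0,0, 0,0,0,0]'; python3 -m inch '[0,0,0,0, 0,0,0,0, 0,0,0,0, 0,0,0,0, 0,0,0,0]'
python3 - <<'E'
from h import *
t=get_state()['tcp_pos'];O=np.array([.5623,.0418]);y=np.radians(16.5);ex=np.array([np.cos(y),np.sin(y)])
print((t[:2]-O)@ex)
# pin check: rise of 11 mm, seated -> compare cap in scene/side
s,d=load('s8'),load('d8');ey=np.array([-ex[1],ex[0]]);p=[*(O-.042*ex),.164];print(proj(s,p),proj(d,p), 'seen scene',(200+174*.3,150+114*.3))
E
```

```text
clock: 16.12
tcp_pos: [0.5912, -0.0542, 0.1487]
orientation: [-0.001, 0.598, 0.802, -0.002]
wrist_force: [-6.6, -3.2, 9.4]
finger_gap: 0.0149
grip_force: 42.5
clock: 16.53
tcp_pos: [0.5912, -0.0542, 0.1488]
orientation: [-0.001, 0.598, 0.802, -0.002]
wrist_force: [-7.4, -3.3, 8.7]
finger_gap: 0.0145
grip_force: 42.5
0.00044967612991086287
[[251.6739968  183.69033747]] [[278.0591349  199.44085663]] seen scene (252.2, 184.2)
```

The pin head appears exactly where a seated pin on the raised table should be, and the lever is upright to about 0.5 mm. Handing in.

```bash
python3 -c "
from h import *
print(env.hand_in())"
```

```text
the job is handed in; nothing more can be done
None
```

The pin is seated through the fork and lug, and the job was handed in at about 16.5 s with the gripper holding the cam lever upright to within about 0.5 mm; the tin and offcuts were never touched.

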